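# Clip the swing tap arm down with the clip pliers

### The arm

A 6-joint arm with a two-finger parallel gripper is mounted at the origin on the work surface. World frame = base frame: x ahead of the robot, y to its left, z up, the work surface at z = 0. Lengths are in mm, angles in rad, forces in N, time in s.
With the tool pointing down it reaches from about 300 to 775 mm from the base axis. Payload 14.6 kg.
Tool frame: the origin (TCP) lies between the finger pads; the fingertips stand 19 mm ahead of it and the grasp point (between the pads) is the TCP; z points along the fingers, y is the line along which they close (so a half turn about z gives the same grasp; the last joint's range is limited). The gripper opens to 94 mm and grips with 3 to 60 N. Pads are 16 mm wide; open, the fingers measure 119 mm over their backs; the gripper's body (75 mm by 177 mm) begins 78 mm behind the grasp point.
Start: joints at [1.117, 0.3, 1.521, -0, 1.321, -0.067], TCP at [207.471, 509.357, 224.446] pointing down, gripper open.
Joint ranges: [-3.03, 3.03], [-0.79, 2.21], [0.23, 2.52], [-1.04, 4.18], [0, 3.07], [-2.55, 2.55]. Speed limits (rad/s): [2.22, 2.22, 2.57, 3.14, 3.14, 3.14].

### API

Orientations are given as [roll, pitch, yaw] about the fixed x, y, z axes, in that order (R = Rz(yaw) Ry(pitch) Rx(roll)).
In Python, from cell import monitor, imaging, job, find_in, trace gives the robot as it stands. The module is installed in compiled form; this text tells all that it offers.
- The arm moves only by the tool arm_command, never from a script. Its argument "steps" is a list of rows, each a list of 5 numbers: the opening, from 0 (shut) to 1 (fully open), then the shift along the tool's x, y, z in mm, then the turn about the tool's z in degrees. In form: [[gripper, dx, dy, dz, turn], ...]. A call has 1 to 20 rows; each row is the pose to reach, as a shift and turn from the pose commanded when the call began, along the tool's axes at that moment; what a row does not reach only later rows make up. A row lasts 1/8 s, in which the tool goes at most 62.5 mm and 10.7 degrees, less where a joint would pass 70% of its speed; a pose out of reach is approached as far as the arm can. A call with a gripper value outside its range is refused whole. The fingers move at their own pace and stop on an object; "force" is the grip in N (left out, the last holds). Time passes only in rows, so rows that repeat a pose let the fingers close. It gives the time, the measured TCP pose, the force, the opening and the grip force at its end, in the units of the state.
- monitor.read_state(): the state, without advancing time (a new reading comes with each control period).
- imaging.camera(name): name is "side" or "top"; returns a dict with "img" (480x640x3 uint8, red, green, blue), "mtx" (3x3 intrinsics, pixels), "D" ([k1, k2, p1, p2, k3] as OpenCV has them; the pictures are not rectified), "view" (4x4, takes a point from world to camera coordinates). Camera axes: x right, y down, z forward; pixel columns grow to the right and rows downward; lengths in mm; the calibration is good to about 2 mm. A picture is of the moment at which its call begins. There is no depth.
- job.sign_off(): hands the job in; it is judged then, once.
Trained networks look in a picture, given as the dict that the camera call returned (one of the last four; its "shot" number tells which), for a name from the list of things; names that differ only in an ending like _2 or _b are one class to them, and where a whole thing is asked for, a point or a joint stands for the part that bears it (a point fixed in the world has none). Each returns a list of dicts, best first, with "p" (0 to 1); they miss things now and then, are a little off and sometimes report something else, mostly with a low value. They report only what shows in the picture. A call takes as long as a camera call. They do not tell look-alikes from the thing itself.
- find_in(picture, target): "rect" ([centre column, centre row, width, height] in pixels, round what is visible of it).
- trace(picture, target): "region" (480x640 bool, what is visible of it) and "rect" ([centre column, centre row, width, height] in pixels, round what is visible of it).
The state is a dict: "clock": time; "joints": joint angles; "qd": joint speeds; "effort": joint torques, N m; "eef_pos": TCP position; "eef_rot": TCP orientation; "wrist_force": force on the tool from outside, world axes, zero at the start; "moment": the same for the moment, N m; "finger_gap": finger opening in mm; "finger_force": force on a finger pad.
Only numpy, scipy, OpenCV 4.12 (cv2) and the standard library are available. Lean on these libraries where they do the work, as an engineer would, in place of code of your own. Each camera call takes 0.05 s, during which the arm holds its last target. There are 200 camera calls.

### The job

The blue tap arm on the bench has been left swung up out of its clip. Swing it right down into the clip, fold the orange strap up over it until it meets the steel catch, then take the red-handled pliers and squeeze the strap and the grey upright together with the jaws until the strap snaps home. Finally lay the pliers back flat on the wooden slatted rest, and leave the other kitchen things where they are.

Things in the scene. Friction and masses are not known exactly. Their poses are not given: they have to be found in the camera images.
- water_point: Fixed water outlet: grey pipe clip, brass elbow, supply pipe, flat drain grate. Origin on the bench under the clip. +y runs along the lowered pipe from elbow (y = -170 mm) to brass tap (75 to 120 mm); the strap opens to -x. Arm down: blue pipe 22 mm thick, axis at x = 0, 60 mm above the bench. Elbow top 78 mm high, y = -187 to -153 mm.
- pipe_arm (a joint): Swing of the blue tap arm about the elbow (axis along x of water_point, at y = -170 mm, 60 mm up): 0 = fully down in the clip (end stop), positive = raised, rad. Stiff: it stays where it is left and needs about 2 to 5 N at pipe_push to go down.
- pipe_push (a point): Point on top of the bare blue pipe between clip and tap, 215 mm from the elbow axis, 45 mm beyond the clip's centre; 71 mm above the bench when the arm is down. The pipe is bare for 20 mm to either side.
- strap (a joint): Hinge of the orange strap (axis along y of water_point, at x = -6 mm, 25 mm up): 0 = snapped shut (end stop), positive = open to the -x side, rad. Stays where it is left. At about 0.12 the nib under its tongue meets the sprung catch; from there it takes 8 to 10 N at strap_tab; past about 0.06 the catch pulls it shut and holds it. A raised pipe blocks it.
- strap_tab (a point): Centre of the strap's flat tab (5 mm thick, 24 mm wide along y, 43 mm tall), 75 mm above the hinge. The strap is C-shaped: from the hinge round the -x side of the pipe (bar at x = -19 to -15 mm when shut), over it to the tab (x = 5 to 10 mm, 78 to 121 mm up when shut); its tongue reaches over the upright. Push it up from outside (-x), following its swing: a level push jams when it is wide open.
- clip_bite (a point): Fixed point 92 mm up, midway across the shut tab and the grey upright (x = 11.5 mm of water_point; outer faces at x = 5 and 18 mm, 13 mm over both when snapped). Here belongs the middle of the pliers' jaws for squeezing, pliers level, along y of water_point, handles over the pipe on the elbow side. Upright: 26 mm long in y, top 110 mm, sprung steel catch on it.
- rest: Fixed wooden slatted rest, 190 mm (its x) by 130 mm (its y): cross slats at x = -82, +20 and +78 mm (24, 30, 26 mm wide), tops 24 mm above the bench, on two runners 10 mm high at y = -52 and +52 mm. Open between the slats, so fingers can reach down beside the handles. Origin: centre of its underside.
- pliers: Loose clip pliers, 185 mm long, 18 mm thick, about 0.22 kg, lying on the rest, pivot on the middle slat, handle ends on the slat at x = -82 mm. Origin: pivot, on the underside; +x to the jaws along the centre line, z up. Two crossed arms, moving symmetrically, sprung open (10 N per handle at pliers_grip open, 16 N shut; snapping the clip adds some 9 N).
- pliers_jaws (a point): Middle of the jaws, between them, 50 mm ahead of the pivot at mid thickness. Gap here 36 mm open, 13 mm with 33 mm over the handles at pliers_grip, 8 mm at the stop (27 mm over the handles). Each jaw is 46 mm long (16 to 62 mm ahead of the pivot), about 10 mm thick, 18 mm tall.
- pliers_grip (a point): Where to hold: on the centre line 55 mm behind the pivot (the balance point), mid thickness; take both handles between the fingers, across the pliers. 58 mm over the handles here when open, 60 mm at 10 mm further back. The red handles are 9 mm thick, 18 mm tall, 40 to 122 mm behind the pivot.
- lid: Loose wooden wok lid, 160 mm across, 38 mm high with its handle; stays where it is. Origin: centre of its underside.
- teapot: Loose blue ceramic teapot, 120 mm across, 118 mm high, 180 mm from spout (its +x) to handle; stays where it is. Origin: centre of its underside.
- cup: Loose white cup, 72 mm across, 62 mm high; stays where it is. Origin: centre of its underside.
- bowl: Loose white bowl, 100 mm across, 50 mm high; stays where it is. Origin: centre of its underside.
- jar: Loose amber glass jar, 72 mm across, 110 mm high; stays where it is. Origin: centre of its underside.
- ladle: Loose steel ladle, 325 mm long, lying along its x with the bowl at +x; stays where it is. Origin on the bench under the middle.
There are look-alikes about, which are no part of the job. What is shaped like the pliers but turquoise or yellow is not meant.

How it is judged (in metres and radians):
On the way, in this order (a step that is already met when the one before it is completed fails the run):
1. the tap arm is down in the clip (value of joint pipe_arm below 0.03 rad), for 0.2 s.
2. the strap is folded up to the catch (value of joint pipe_arm below 0.03 rad and value of joint strap below 0.22 rad), for 0.1 s.
3. the jaws of the pliers are round the two uprights of the still unsnapped clip (distance between pliers_jaws and clip_bite below 0.035 m and value of joint strap between 0.05 and 0.22 rad), for 0.05 s.
4. the jaws, astride the strap tab and the upright, squeeze the strap home and it snaps (value of joint strap below 0.025 rad and value of joint pipe_arm below 0.03 rad and distance between pliers_jaws and clip_bite below 0.035 m and x of pliers_jaws in the frame of water_point between 0.001 and 0.022 m and z of pliers_jaws in the frame of water_point below 0.108 m and contact force between pliers and water_point above 3 N), for 0.05 s.
At the end, for the whole second after the job is handed in: The tap arm is down in its clip (within 0.03 rad) and the strap is snapped home (within 0.025 rad of shut); the pliers lie flat (within 0.1 rad) and still on the slats of the wooden rest, pivot within 90 mm of the middle of the rest in plan; nothing else on the bench was moved more than 30 mm (value of joint strap below 0.025 rad and value of joint pipe_arm below 0.03 rad and horizontal distance between pliers and rest below 0.09 m and z of pliers in the frame of rest between 0.019 and 0.03 m and angle between pliers's own z axis and vertical below 0.1 rad and linear speed of pliers below 0.02 m/s); the robot touches nothing.
It fails at once if one of the other kitchen things (lid, teapot, cup, bowl, jar, ladle) is moved more than 30 mm (distance of any of lid, teapot, cup, bowl, jar, ladle from where it was at the start of the episode above 0.03 m).
It also fails if it takes over 64 s, if anything falls off the work surface, if the arm or the gripper's body presses on something with over 40 N, if the wrist force passes 120 N, or if a joint passes its speed limit or range.

## Working session

There is one attempt and no reset: what is moved stays moved. The work goes in short steps, Python scripts to look and compute and a tool call to move; the robot and the scene stay as the last step left them, time stands still between calls to the robot, and variables do not carry over. Pictures are saved under pics/ and viewed, at most 10 in all, crops included, and the job is handed in when it is done.

Besides the shell and the picture viewer there is one more tool, called as name(argument=value, ...) on one line, values as JSON. arm_command: Moves the arm, as the interface text tells. Its arguments: {"type":"object","properties":{"steps":{"type":"array","items":{"type":"array","items":{"type":"number"}}},"force":{"type":"number"}},"required":["steps"]}

```bash
mkdir -p pics; cat > h.py <<'E'
import numpy as np, cv2
from cell import monitor, imaging, job, find_in, trace
def save(n,img): cv2.imwrite('pics/'+n+'.png',cv2.cvtColor(img,cv2.COLOR_RGB2BGR))
def ray(c,uv):
    p=cv2.undistortPoints(np.array([[uv]],float),c['mtx'],np.array(c['D'],float))[0,0]
    V=np.array(c['view']);R=V[:3,:3];t=V[:3,3]
    return -R.T@t, R.T@np.array([p[0],p[1],1.])
def onz(c,uv,z):
    o,d=ray(c,uv); return o+d*(z-o[2])/d[2]
def tri(c1,u1,c2,u2):
    o1,d1=ray(c1,u1);o2,d2=ray(c2,u2)
    A=np.c_[d1,-d2];s=np.linalg.lstsq(A,o2-o1,rcond=None)[0]
    a=o1+s[0]*d1;b=o2+s[1]*d2
    return (a+b)/2,np.linalg.norm(a-b)
def proj(c,P):
    V=np.array(c['view'])
    return cv2.projectPoints(np.array(P,float).reshape(-1,3),cv2.Rodrigues(V[:3,:3])[0],V[:3,3],c['mtx'],np.array(c['D'],float))[0][:,0]
E
python3 - <<'E'
from h import *
np.set_printoptions(precision=1,suppress=True)
for n in('top','side'):
    c=imaging.camera(n); save(n+'0',c['img']); o,_=ray(c,(320,240)); print(n,o, c['mtx'][0][0])
    for t in ['water_point','pipe_arm','strap','rest','pliers','lid','teapot','cup','bowl','jar','ladle']:
        print(t,[(np.round(d['rect']),round(d['p'],2)) for d in find_in(c,t)[:4]])
print(monitor.read_state())
E
```

```text
top [ 188.4  -91.4 1471.2] 513.3749097822717
water_point [(array([296., 129., 120., 100.]), 0.92)]
pipe_arm []
strap [(array([292., 162.,   8.,  12.]), 0.42)]
rest [(array([369., 223.,  70.,  54.]), 0.65)]
pliers [(array([506., 168.,  49.,  60.]), 0.74), (array([412., 315.,  31.,  61.]), 0.72), (array([373., 215.,  64.,  36.]), 0.57)]
lid []
teapot [(array([159., 178.,  72.,  42.]), 0.96), (array([373., 214.,  63.,  34.]), 0.41)]
cup [(array([456., 208.,  32., 110.]), 0.65), (array([197., 151.,  31.,  31.]), 0.58)]
bowl [(array([425., 159.,  31.,  37.]), 0.64)]
jar [(array([153., 215.,  39.,  29.]), 0.72), (array([372., 216.,  65.,  35.]), 0.54)]
ladle [(array([458., 211.,  30., 108.]), 0.67)]
side [-210.6 -802.6  942.3] 442.4833477688991
water_point [(array([362., 191., 129.,  71.]), 0.89), (array([358., 189.,  74.,  62.]), 0.23)]
pipe_arm [(array([259., 158.,  37.,  35.]), 0.72)]
strap [(array([354., 269.,  62.,  37.]), 0.67), (array([338., 194.,  13.,  22.]), 0.45)]
rest [(array([347., 268.,  75.,  54.]), 0.61)]
pliers [(array([302., 347.,  74.,  55.]), 0.93), (array([354., 267.,  62.,  44.]), 0.68)]
lid [(array([263., 208.,  44.,  35.]), 0.81), (array([433., 262.,  30.,  29.]), 0.46), (array([291., 168.,  18.,  28.]), 0.22)]
teapot [(array([259., 158.,  35.,  36.]), 0.72)]
cup [(array([291., 166.,  21.,  27.]), 0.83)]
bowl []
jar [(array([230., 168.,  23.,  34.]), 0.95), (array([432., 263.,  29.,  28.]), 0.66)]
ladle [(array([382., 337.,  15.,  21.]), 0.79)]
{'clock': 1.2, 'joints': array([ 1.1,  0.3,  1.5, -0. ,  1.3, -0.1]), 'qd': array([-0.,  0., -0., -0.,  0.,  0.]), 'effort': array([  0. , -53.2, -35.3,   0.1,   0. ,  -0. ]), 'eef_pos': array([207.5, 509.3, 224.4]), 'eef_rot': array([-3.1,  0. ,  2.8]), 'wrist_force': array([-0.4,  0.3,  0.2]), 'moment': array([ 0., -0., -0.]), 'finger_force': 0.0, 'finger_gap': 93.89426946840133}
```

View pics/top0.png

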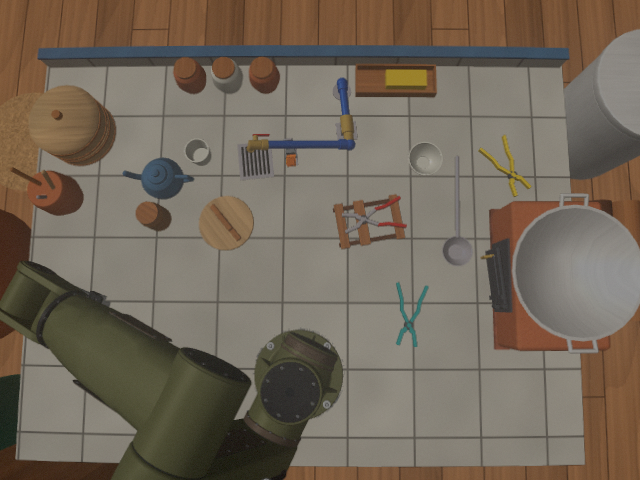

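View pics/side0.png

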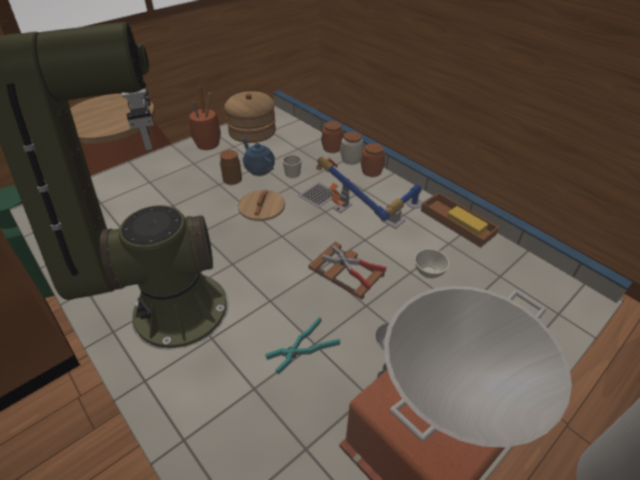

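```bash
python3 - <<'E'
import cv2,numpy as np
a=cv2.imread('pics/top0.png')[115:255,225:415]; a=cv2.resize(a,None,fx=4.2,fy=4.2,interpolation=cv2.INTER_CUBIC)
b=cv2.imread('pics/side0.png')[140:300,290:450]; b=cv2.resize(b,None,fx=3.7,fy=3.7,interpolation=cv2.INTER_CUBIC)
cv2.imwrite('pics/ct.png',a); cv2.imwrite('pics/cs.png',b)
E
```

```text
(no output)
```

View pics/ct.png

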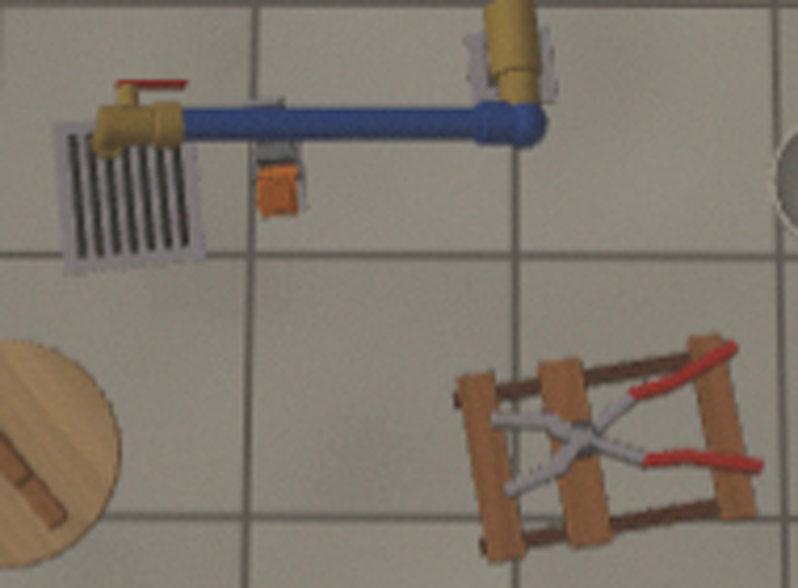

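View pics/cs.png

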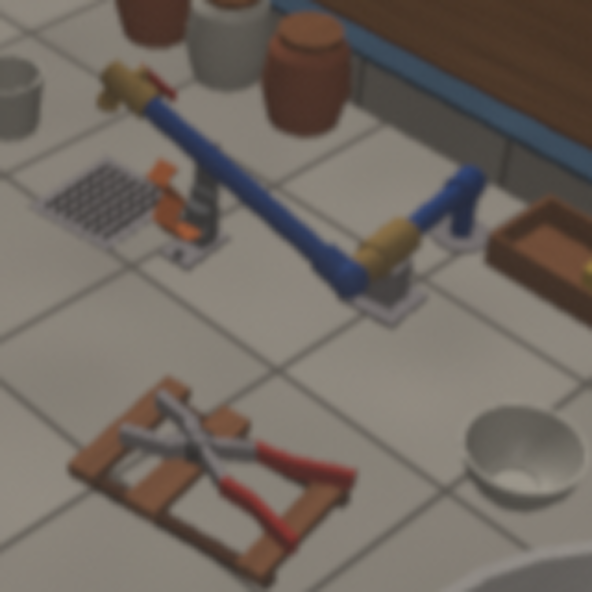

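Candidates for the pliers in the top picture are turquoise (410,315), yellow (505,165) and red-handled (373,215). The red pair fits: it lies on the slatted rest, and the crops confirm it, with jaws to the left and handles to the right. The tap arm runs from the elbow at top (350,145) to the tap at (258,144). The strap is the orange piece at top (291,160) and side (334,187).

```bash
cat > m.py <<'E'
from h import *
np.set_printoptions(precision=1,suppress=True)
T=imaging.camera('top');S=imaging.camera('side')
t=lambda a,b:(225+a/4.2-.4,115+b/4.2-.4)
s=lambda a,b:(290+a/3.7-.4,140+b/3.7-.4)
for n,a,b in [('elbow',(524,124),(350,277)),('pipe/tap',(183,124),(154,110)),('tabtop',(278,190),(163,172)),('drainTL',(55,124),(110,158)),('drainBL',(68,273),(38,205)),('drainBR',(205,255),(103,243)),
  ('jawA',(495,419),(160,397)),('jawB',(510,492),(125,433)),('hA',(736,348),(353,478)),('hB',(761,466),(292,543)),('pivot',(583,437),(197,445)),
  ('platenear',(0,0),(0,0))][:-1]:
    print(n,*tri(T,t(*a),S,s(*b)))
print('top z33:')
for n,a in [('jawA',(495,419)),('jawB',(510,492)),('hA',(736,348)),('hB',(761,466)),('pivot',(583,437))]: print(n,onz(T,t(*a),38))
# rest corners tops z=24
for a in [(457,377),(495,373),(490,562),(525,553),(688,338),(720,335),(722,519),(757,515)]: print('rest',onz(T,t(*a),24))
E
python3 m.py
```

```text
elbow [ 645.1 -142.1   61. ] 3.0009440302176458
pipe/tap [624.1  81.1 125.1] 3.2935830402746324
tabtop [582.4  21.1 111. ] 0.7763949434428246
drainTL [666.7 188.7  -4.8] 4.93312362191125
drainBL [559.1 174.   -0.9] 10.084067435598396
drainBR [565.5  79.9   7.1] 0.7952703375207256
jawA [ 446.4 -122.7   33.4] 1.8021262343654445
jawB [ 397.5 -133.5   32.9] 4.095206939722229
hA [ 495.6 -286.4   34.6] 1.2241850143746713
hB [ 413.8 -301.5   35.1] 0.1581034983467563
pivot [ 433.2 -181.4   32.7] 1.060415176620682
top z33:
jawA [ 444.8 -122.1   38. ]
jawB [ 395.1 -132.2   38. ]
hA [ 494.4 -285.6   38. ]
hB [ 413.4 -301.2   38. ]
pivot [ 432.7 -181.4   38. ]
rest [476.4 -96.4  24. ]
rest [ 479.2 -122.3   24. ]
rest [ 349.3 -119.1   24. ]
rest [ 355.5 -142.7   24. ]
rest [ 504.2 -254.6   24. ]
rest [ 506.4 -276.6   24. ]
rest [ 379.2 -276.2   24. ]
rest [ 382.  -299.9   24. ]
```

```bash
cat >> h.py <<'E'
O=np.array([629.,27.,0.]);W=0.094
def wp(x,y,z):
    c,s=np.cos(W),np.sin(W); return O+np.array([c*x-s*y,s*x+c*y,z])
def go(P,psi=None):
    st=monitor.read_state(); p=np.array(st['eef_pos']); r=cv2.Rodrigues
    R,P_,Y=st['eef_rot']; from scipy.spatial.transform import Rotation as Q
    M=Q.from_euler('xyz',[R,P_,Y]).as_matrix()
    d=M.T@(np.array(P,float)-p)
    t=0 if psi is None else np.degrees((Y-psi+np.pi)%(2*np.pi)-np.pi)
    print('shift',np.round(d,1),'turn',round(t,1),'| t',round(st['clock'],2),'pos',np.round(p,1),'yaw',round(Y,3),'F',np.round(st['wrist_force'],1),'gap',round(st['finger_gap'],1))
E
python3 -c "
from h import *
go(wp(0,34,180),np.pi+W); go(wp(0,45,86),np.pi+W)"
```

```text
shift [-556.6 -257.6   44.5] turn -27.5 | t 1.3 pos [207.5 509.4 224.5] yaw 2.755 F [ 0.8  0.7 -0.4] gap 94.2
shift [-551.5 -247.8  138.5] turn -27.5 | t 1.3 pos [207.5 509.4 224.5] yaw 2.755 F [ 0.8  0.7 -0.4] gap 94.2
```

arm_command(steps=[[0,-100,-46,0,-10],[0,-300,-140,0,-20],[0,-557,-258,20,-27.5],[0,-557,-258,20,-27.5],[0,-557,-258,20,-27.5],[0,-557,-258,20,-27.5],[0,-557,-258,30,-27.5],[0,-557,-258,44,-27.5],[0,-557,-258,44,-27.5],[0,-557,-258,44,-27.5],[0,-557,-258,44,-27.5],[0,-557,-258,44,-27.5],[0,-557,-258,44,-27.5]])

```text
clock: 2.92
eef_pos: [625.6, 61.5, 181.1]
eef_rot: [3.142, 0.001, -3.047]
wrist_force: [1.3, 0.2, -0.1]
finger_gap: 0.2
finger_force: 0.0
```

```bash
python3 -c "
from h import *
go(wp(0,34,180),np.pi+W); go(wp(0,40,135)); go(wp(0,45,88))"
```

```text
shift [-0.2 -0.6  1.1] turn 0.0 | t 2.92 pos [625.6  61.5 181.1] yaw -3.047 F [ 1.3  0.2 -0.1] gap 0.2
shift [-0.1  5.4 46.1] turn 0 | t 2.92 pos [625.6  61.5 181.1] yaw -3.047 F [ 1.3  0.2 -0.1] gap 0.2
shift [-0.1 10.3 93.1] turn 0 | t 2.92 pos [625.6  61.5 181.1] yaw -3.047 F [ 1.3  0.2 -0.1] gap 0.2
```

arm_command(steps=[[0,0,1,15,0],[0,0,3,30,0],[0,0,5,40,0],[0,0,6,50,0],[0,0,7,60,0],[0,0,8,70,0],[0,0,9,80,0],[0,0,10,86,0],[0,0,10,89,0],[0,0,10,91,0],[0,0,10,91,0]])

```text
clock: 4.3
eef_pos: [625.1, 70.2, 90.0]
eef_rot: [-3.142, 0.0, -3.048]
wrist_force: [-1.9, 0.7, 5.9]
finger_gap: 0.5
finger_force: 2.7
```

arm_command(steps=[[0,0,0,1.5,0],[0,0,0,3,0],[0,0,0,3,0]])

```text
clock: 4.68
eef_pos: [625.5, 70.2, 89.2]
eef_rot: [-3.141, 0.002, -3.048]
wrist_force: [-10.0, -1.0, 24.6]
finger_gap: 0.5
finger_force: 12.6
```

arm_command(steps=[[0,0,0,-30,0],[1,0,0,-70,0],[1,60,60,-90,0],[1,60,110,-90,0],[1,60,150,-90,0],[1,60,150,-90,0],[1,60,150,-90,0]])

```text
clock: 5.55
eef_pos: [551.3, 213.5, 176.2]
eef_rot: [-3.141, -0.001, -3.048]
wrist_force: [0.6, -0.3, -0.1]
finger_gap: 57.1
finger_force: 0.0
```

```bash
cat > ov.py <<'E'
from h import *
import sys
T=imaging.camera('top');S=imaging.camera('side')
save(sys.argv[1]+'_t',T['img']);save(sys.argv[1]+'_s',S['img'])
import pickle;pickle.dump((T,S),open('last.pkl','wb'))
E
python3 ov.py a; cat > dr.py <<'E'
from h import *
import pickle,sys
T,S=pickle.load(open('last.pkl','rb'))
th=float(sys.argv[2]); out=[]
def st(x,z):
    dx,dz=x+6,z-25; c,s=np.cos(th),np.sin(th); return -6+dx*c-dz*s, 25+dx*s+dz*c
L=[]
q=[st(5,78),st(5,121)]
L.append(([wp(q[0][0],-12,q[0][1]),wp(q[1][0],-12,q[1][1]),wp(q[1][0],12,q[1][1]),wp(q[0][0],12,q[0][1])],(255,0,255)))
L.append(([wp(18,-13,110),wp(18,13,110),wp(10,13,110),wp(10,-13,110)],(0,255,0)))
L.append(([wp(0,-170,60),wp(0,75,60)],(255,255,255)))
for c,(u,v,w,h) in ((T,(265,125,100,75)),(S,(300,140,100,75))):
    f=5.3; im=cv2.resize(c['img'][v:v+h,u:u+w],None,fx=f,fy=f,interpolation=cv2.INTER_CUBIC)
    raw=im.copy()
    for P,col in L:
        p=(proj(c,P)-[u,v]+.5)*f
        cv2.polylines(im,[p.astype(int).reshape(-1,1,2)],len(P)>2,col,1)
    out.append(np.hstack([im,raw]))
im=np.vstack(out); im=cv2.resize(im,(800,600),interpolation=cv2.INTER_AREA); save(sys.argv[1],im)
E
python3 dr.py b 0.5
```

```text
(no output)
```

View pics/b.png

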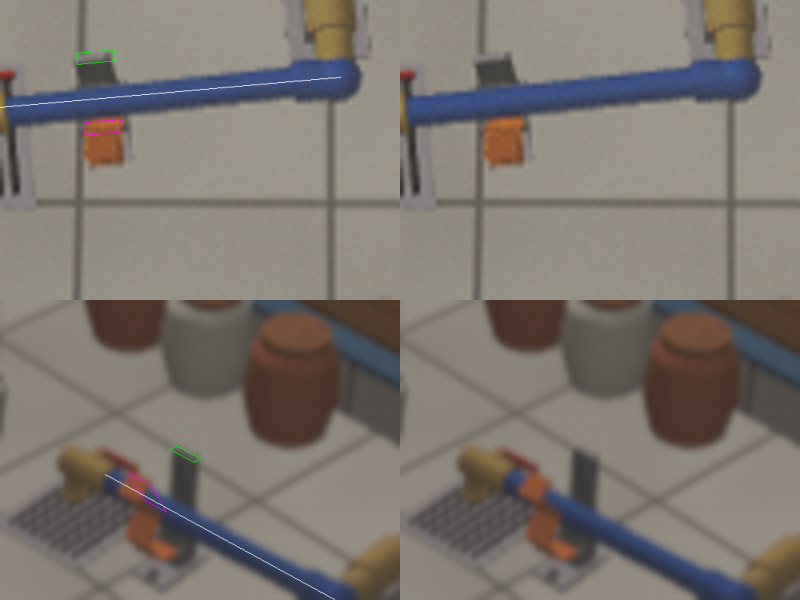

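```bash
sed -i 's/629.,27.,0/627.5,27.,0/' h.py; cat > fit.py <<'E'
from h import *
import pickle,sys
T,S=pickle.load(open('last.pkl','rb'))
boxes=[(-19,-15,22,78),(-19,10,73,78),(5,10,78,121),(5,22,113,121)]
def fit(win={'t':(265,130,60,60),'s':(310,165,60,70)}):
    res=[]
    for th in np.arange(0,1.9,.05):
        tot=[]
        for k,c in (('t',T),('s',S)):
            u,v,w,h=win[k]; f=4
            im=cv2.resize(c['img'][v:v+h,u:u+w],None,fx=f,fy=f,interpolation=cv2.INTER_CUBIC)
            H=cv2.cvtColor(im,cv2.COLOR_RGB2HSV); m=(H[...,0]>=4)&(H[...,0]<=14)&(H[...,1]>150)
            m2=np.zeros(m.shape,np.uint8)
            for x0,x1,z0,z1 in boxes[:3]:
                P=[]
                for x in(x0,x1):
                    for z in (z0,z1):
                        dx,dz=x+6,z-25;C,s=np.cos(th),np.sin(th)
                        for y in(-12,12):P.append(wp(-6+dx*C-dz*s,y,25+dx*s+dz*C))
                p=((proj(c,P)-[u,v]+.5)*f).astype(np.int32)
                cv2.fillConvexPoly(m2,cv2.convexHull(p.reshape(-1,1,2)),1)
            m2=m2>0; tot.append((m&m2).sum()/(m|m2).sum())
        res.append((round(sum(tot),2),round(th,2),round(tot[0],2),round(tot[1],2)))
    return sorted(res)[::-1][:5],m.sum()
print(fit())
E
python3 fit.py
```

```text
([(np.float64(0.97), np.float64(0.55), np.float64(0.79), np.float64(0.18)), (np.float64(0.96), np.float64(0.6), np.float64(0.78), np.float64(0.18)), (np.float64(0.83), np.float64(0.65), np.float64(0.69), np.float64(0.14)), (np.float64(0.83), np.float64(0.5), np.float64(0.68), np.float64(0.15)), (np.float64(0.69), np.float64(0.45), np.float64(0.57), np.float64(0.13))], np.int64(593))
```

```bash
python3 -c "
from h import *
go(wp(-35,0,180),np.pi+W); go(wp(-35,0,100))"
```

```text
shift [ -23.5 -192.1   -3.7] turn -0.1 | t 5.65 pos [551.6 212.9 176.3] yaw -3.05 F [0.1 0.7 0.3] gap 65.0
shift [ -23.5 -192.1   76.3] turn 0 | t 5.65 pos [551.6 212.9 176.3] yaw -3.05 F [0.1 0.7 0.3] gap 65.0
```

arm_command(force=12, steps=[[0.7,-8,-60,-4,0],[0.7,-16,-120,-4,0],[0.7,-23.5,-175,-4,0],[0.7,-23.5,-192,-4,0],[0.7,-23.5,-192,10,0],[0.7,-23.5,-192,40,0],[0.7,-23.5,-192,65,0],[0.7,-23.5,-192,76,0],[0.2,-23.5,-192,76,0],[0,-23.5,-192,76,0],[0,-23.5,-192,76,0],[0,-23.5,-192,76,0],[0,-23.5,-192,76,0]])

```text
clock: 7.28
eef_pos: [592.7, 25.0, 100.8]
eef_rot: [-3.142, 0.0, -3.049]
wrist_force: [-0.5, -0.4, 1.4]
finger_gap: 24.0
finger_force: 12.0
```

```bash
python3 -c "
from h import *
import numpy as np
for th in (.57,.45,.35,.25,.2,.16):
    c,s=np.cos(th),np.sin(th); go(wp(-6+13.5*c-75*s,0,25+13.5*s+75*c+5))"
```

```text
shift [ 0.3 -1.3  0.3] turn 0 | t 7.28 pos [592.7  25.  100.8] yaw -3.049 F [-0.5 -0.4  1.4] gap 24.0
shift [-8.3 -1.3 -2.6] turn 0 | t 7.28 pos [592.7  25.  100.8] yaw -3.049 F [-0.5 -0.4  1.4] gap 24.0
shift [-15.8  -1.3  -4.3] turn 0 | t 7.28 pos [592.7  25.  100.8] yaw -3.049 F [-0.5 -0.4  1.4] gap 24.0
shift [-23.3  -1.2  -5.2] turn 0 | t 7.28 pos [592.7  25.  100.8] yaw -3.049 F [-0.5 -0.4  1.4] gap 24.0
shift [-27.1  -1.2  -5.4] turn 0 | t 7.28 pos [592.7  25.  100.8] yaw -3.049 F [-0.5 -0.4  1.4] gap 24.0
shift [-30.2  -1.2  -5.4] turn 0 | t 7.28 pos [592.7  25.  100.8] yaw -3.049 F [-0.5 -0.4  1.4] gap 24.0
```

arm_command(steps=[[0,-4,0,-1.3,0],[0,-8.3,0,-2.6,0],[0,-12,0,-3.5,0],[0,-15.8,0,-4.3,0],[0,-19.5,0,-4.8,0],[0,-23,0,-5.2,0],[0,-25,0,-5.3,0],[0,-26.5,0,-5.4,0],[0,-26.5,0,-5.4,0]])

```text
clock: 8.4
eef_pos: [619.2, 27.7, 105.9]
eef_rot: [3.141, 0.0, -3.048]
wrist_force: [-2.1, 5.0, 3.7]
finger_gap: 24.0
finger_force: 12.0
```

arm_command(steps=[[0,-1,0.8,0,0],[0,-2,1,0,0],[0,-2,1,0,0]])

```text
clock: 8.78
eef_pos: [621.1, 28.2, 105.9]
eef_rot: [-3.141, 0.0, -3.049]
wrist_force: [-0.5, -3.1, 4.1]
finger_gap: 23.8
finger_force: 12.0
```

arm_command(steps=[[0,-1,0,0,0],[0,-2,0,0,0],[0,-2,0,0,0]])

```text
clock: 9.15
eef_pos: [623.1, 28.6, 105.9]
eef_rot: [-3.141, 0.0, -3.049]
wrist_force: [-1.5, -4.2, 4.0]
finger_gap: 23.4
finger_force: 12.0
```

arm_command(steps=[[0.6,0,0,0,0],[0.6,0,0,0,0],[0.6,0,0,0,0],[0.7,0,0,-30,0],[0.8,0,0,-80,0],[0.8,60,-60,-90,10],[0.8,110,-110,-90,20],[0.8,150,-150,-90,30],[0.8,150,-150,-90,30]])

```text
clock: 10.28
eef_pos: [485.8, -136.2, 196.1]
eef_rot: [3.142, 0.0, 2.707]
wrist_force: [0.1, -0.2, 0.6]
finger_gap: 75.0
finger_force: 0.0
```

```bash
python3 ov.py c; sed -i 's/np.arange(0,1.9,.05)/np.arange(0,.7,.03)/' fit.py; python3 fit.py; python3 dr.py d 0.15
```

```text
([(np.float64(0.84), np.float64(0.15), np.float64(0.76), np.float64(0.08)), (np.float64(0.82), np.float64(0.18), np.float64(0.73), np.float64(0.09)), (np.float64(0.81), np.float64(0.12), np.float64(0.73), np.float64(0.08)), (np.float64(0.8), np.float64(0.21), np.float64(0.7), np.float64(0.09)), (np.float64(0.77), np.float64(0.09), np.float64(0.69), np.float64(0.07))], np.int64(278))
```

View pics/d.png

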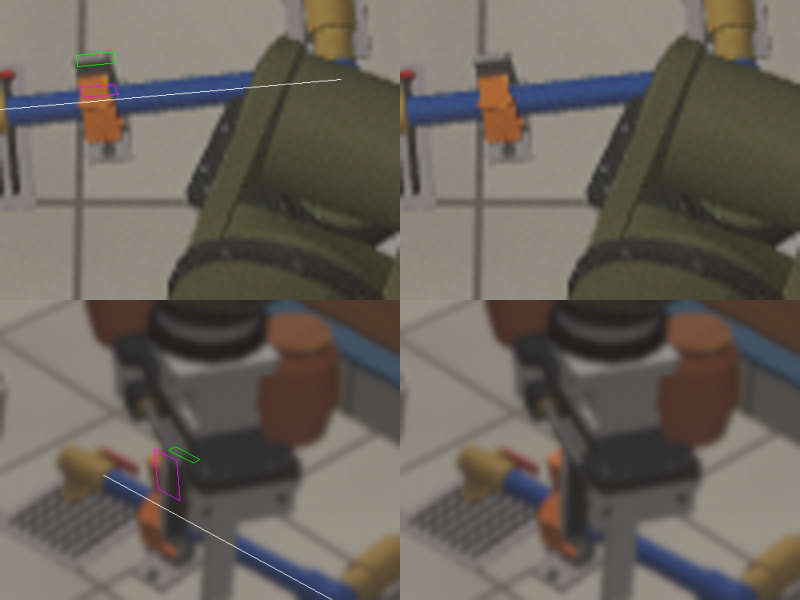

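The top picture shows the strap tab up against the upright, tongue at about (100,75) in the crop, and the fit gives about 0.15 rad, so it is at the catch. Next, the pliers.

```bash
python3 -c "
from h import *
go((444,-235,140),1.771); go((444,-235,39),1.771)"
```

```text
shift [  -3.  -107.8   56.2] turn 53.7 | t 10.38 pos [ 486.5 -135.9  196.2] yaw 2.709 F [ 0.4 -0.3 -1.3] gap 75.3
shift [  -2.9 -107.8  157.2] turn 53.7 | t 10.38 pos [ 486.5 -135.9  196.2] yaw 2.709 F [ 0.4 -0.3 -1.3] gap 75.3
```

arm_command(force=9, steps=[[0.8,-1,-36,0,10],[0.8,-3,-80,0,20],[0.8,-3,-108,0,30],[0.8,-3,-108,20,40],[0.8,-3,-108,50,50],[0.8,-3,-108,80,53.7],[0.8,-3,-108,80,53.7]])

```text
clock: 11.25
eef_pos: [445.0, -232.7, 114.3]
eef_rot: [-3.139, -0.003, 1.775]
wrist_force: [0.1, 1.2, 1.0]
finger_gap: 74.9
finger_force: 0.0
```

```bash
python3 ov.py e; python3 - <<'E'
import pickle
from h import *
T,S=pickle.load(open('last.pkl','rb'))
go((444,-235,39),1.771)
o=[]
pv=np.array([433,-181.4]);d=np.array([-.198,.98]);n=np.array([.98,.198])
pts=[np.r_[pv,33],np.r_[pv+50*d,33],np.r_[pv-55*d+29*n,33],np.r_[pv-55*d-29*n,33],np.r_[pv-122*d,33]]
for c,(u,v) in ((T,(330,180)),(S,(295,225))):
    im=cv2.resize(c['img'][v:v+90,u:u+100],None,fx=4,fy=4,interpolation=cv2.INTER_CUBIC)
    for p in (proj(c,pts)-[u,v]+.5)*4: cv2.circle(im,tuple(int(a) for a in p),3,(0,255,0),-1)
    o.append(im)
save('f',np.hstack(o))
E
```

```text
shift [-0.9 -2.2 77.7] turn 0.3 | t 11.35 pos [ 446.  -233.6  116.7] yaw 1.776 F [-0.2  0.8  0.3] gap 75.2
```

View pics/f.png

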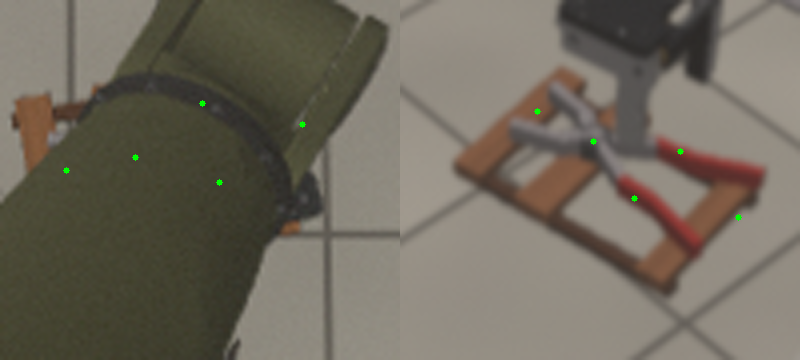

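arm_command(force=9, steps=[[0.8,0,0,20,0],[0.8,0,0,45,0],[0.8,0,0,65,0],[0.8,0,0,77,0],[0.8,0,0,77,0],[0.5,0,0,77,0],[0.5,0,0,77,0],[0.5,0,0,77,0],[0.5,0,0,77,0]])

```text
clock: 12.48
eef_pos: [445.5, -234.1, 39.6]
eef_rot: [3.141, 0.001, 1.774]
wrist_force: [-1.0, 0.5, 6.1]
finger_gap: 58.1
finger_force: 9.0
```

arm_command(steps=[[0.5,0,0,-4,0],[0.5,0,0,-15,0],[0.5,0,0,-35,0],[0.5,0,0,-60,0],[0.5,0,0,-100,0],[0.5,0,0,-140,0],[0.5,0,0,-140,0],[0.5,0,0,-140,0]])

```text
clock: 13.48
eef_pos: [444.8, -233.6, 178.2]
eef_rot: [-3.141, -0.001, 1.774]
wrist_force: [0.1, 1.4, -3.1]
finger_gap: 56.6
finger_force: 9.0
```

```bash
python3 -c "
from h import *
go(wp(7.5,-105,160),np.pi/2+W)"
```

```text
shift [113.2 227.6  18.1] turn 6.3 | t 13.47 pos [ 444.8 -233.6  178.2] yaw 1.774 F [ 0.1  1.4 -3.1] gap 56.6
```

arm_command(steps=[[0.5,10,25,0,1],[0.5,28,60,0,2],[0.5,50,105,0,4],[0.5,75,150,0,5],[0.5,95,190,4,6.3],[0.5,108,215,10,6.3],[0.5,113,227,15,6.3],[0.5,113,227.6,18,6.3],[0.5,113,227.6,18,6.3],[0.5,113,227.6,18,6.3]])

```text
clock: 14.72
eef_pos: [644.9, -78.0, 161.3]
eef_rot: [3.141, 0.0, 1.663]
wrist_force: [0.8, -0.2, -2.8]
finger_gap: 56.7
finger_force: 9.0
```

```bash
python3 ov.py g; python3 - <<'E'
import pickle
from h import *
T,S=pickle.load(open('last.pkl','rb'))
go(wp(7.5,-105,160),np.pi/2+W)
o=[]
st=monitor.read_state();p=np.array(st['eef_pos']);y=st['eef_rot'][2]
d=np.array([-np.sin(y-np.pi/2),np.cos(y-np.pi/2)]);n=np.array([d[1],-d[0]]);z=p[2]-6
J=lambda a,b,dz=0:np.r_[p[:2]+(55+a)*d+b*n,z+dz]
pts=[J(0,0),J(50,0),J(62,18),J(62,-18),J(62,28),J(62,-28)]
for c,(u,v) in ((T,(265,115)),(S,(310,135))):
    im=cv2.resize(c['img'][v:v+75,u:u+80],None,fx=5,fy=5,interpolation=cv2.INTER_CUBIC); raw=im.copy()
    for q in (proj(c,pts)-[u,v]+.5)*5: cv2.circle(im,tuple(int(a) for a in q),2,(0,255,0),-1)
    for P,col in (([wp(18,-13,110),wp(18,13,110),wp(10,13,110),wp(10,-13,110)],(255,0,255)),):
        cv2.polylines(im,[((proj(c,P)-[u,v]+.5)*5).astype(int).reshape(-1,1,2)],True,col,1)
    o.append(np.hstack([im,raw])[:300])
save('g',np.vstack(o)[:600])
E
```

```text
shift [ 1.  -0.2  1.3] turn -0.1 | t 14.82 pos [645.1 -77.8 161.3] yaw 1.663 F [ 0.8 -1.3 -2.3] gap 56.7
```

View pics/g.png

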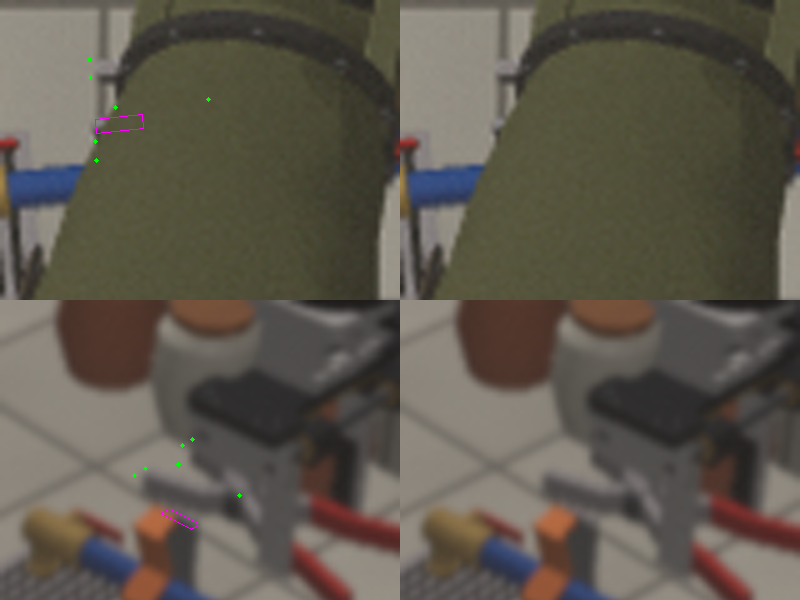

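arm_command(steps=[[0.5,3,-2.5,0,0],[0.5,3,-2.5,10,0],[0.5,3,-2.5,18,0],[0.5,3,-2.5,24,0],[0.5,3,-2.5,30,0],[0.5,3,-2.5,34,0],[0.5,3,-2.5,38,0],[0.5,3,-2.5,38,0]])

```text
clock: 15.82
eef_pos: [642.5, -74.5, 122.6]
eef_rot: [-3.141, -0.0, 1.664]
wrist_force: [0.2, -0.1, -2.1]
finger_gap: 57.0
finger_force: 9.0
```

arm_command(steps=[[0.5,0,0,5,0],[0.5,0,0,10,0],[0.5,0,0,15,0],[0.5,0,0,20,0],[0.5,0,0,20,0]])

```text
clock: 16.45
eef_pos: [642.9, -74.5, 103.3]
eef_rot: [3.14, 0.0, 1.664]
wrist_force: [-1.1, 0.1, 3.7]
finger_gap: 55.6
finger_force: 9.0
```

```bash
python3 - <<'E'
from h import *
go(wp(7.5,-105,102),np.pi/2+W)
S=imaging.camera('side');u,v=320,165
im=cv2.resize(S['img'][v:v+75,u:u+100],None,fx=8,fy=8,interpolation=cv2.INTER_CUBIC)
for P,col in (([wp(18,-13,110),wp(18,13,110),wp(10,13,110),wp(10,-13,110)],(255,0,255)),([wp(-3,-38,92),wp(-3,12,92)],(0,255,0)),([wp(0,-170,60),wp(0,75,60)],(255,255,255))):
    cv2.polylines(im,[((proj(S,P)-[u,v]+.5)*8).astype(int).reshape(-1,1,2)],len(P)>2,col,1)
save('h',im)
E
```

```text
shift [-2.5  1.7  1.3] turn -0.0 | t 16.45 pos [642.9 -74.5 103.3] yaw 1.664 F [-1.1  0.1  3.7] gap 55.6
```

View pics/h.png

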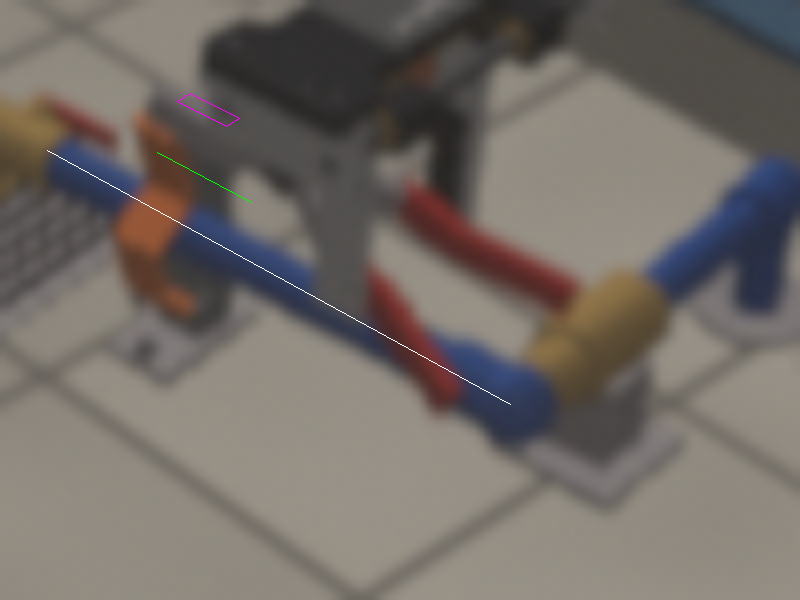

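```bash
python3 - <<'E'
from h import *
np.set_printoptions(precision=1,suppress=True)
S=imaging.camera('side')
c,s=np.cos(W),np.sin(W);R=np.array([[c,-s,0],[s,c,0],[0,0,1]])
def onx(uv,x):
    o,d=ray(S,(320+uv[0]/8-.5,165+uv[1]/8-.5));o=R.T@(o-O);d=R.T@d
    return o+d*(x-o[0])/d[0]
for n,uv,xs in (('near handle end',(447,400),(-40,-33,-28)),('far handle end',(577,290),(35,42,48)),('near handle front',(372,275),(-28,-22)),('far handle front',(408,200),(30,36)),('tabtop left',(140,118),(-10,-5,0)),('jawtip',(155,95),(-15,-5,5,20,28))):
    print(n,[onx(uv,x) for x in xs])
T=lambda P:(proj(S,[P])-[320,165]+.5)*8
print('expected near jaw tip top/bot', T(wp(-15,9,101)),T(wp(-15,9,83)),'far',T(wp(25,9,101)),T(wp(25,9,83)))
E
```

```text
near handle end [array([ -40. , -166.8,   84.7]), array([ -33. , -162.1,   77.8]), array([ -28. , -158.8,   72.9])]
far handle end [array([  35. , -171. ,   97.2]), array([  42. , -166.7,   91. ]), array([  48. , -163.1,   85.6])]
near handle front [array([ -28. , -118.2,  111.9]), array([ -22. , -114. ,  106.2])]
far handle front [array([ 30. , -91. , 102.4]), array([ 36. , -86.9,  97. ])]
tabtop left [array([-10. ,  16. , 110.6]), array([ -5. ,  20.2, 105.9]), array([  0. ,  24.4, 101.3])]
jawtip [array([-15. ,   4.4, 129.9]), array([ -5. ,  12.7, 120.8]), array([  5. ,  21.1, 111.8]), array([20. , 33.7, 98.2]), array([28. , 40.4, 90.9])]
expected near jaw tip top/bot [[144.1 149.5]] [[142.8 185.6]] far [[208.4 108. ]] [[206.6 143.9]]
```

arm_command(steps=[[0.5,0,0,-10,0],[0.5,0,0,-30,0],[0.5,0,0,-60,0],[0.5,0,0,-75,0],[0.5,0,0,-75,0]])

```text
clock: 17.18
eef_pos: [642.9, -74.5, 179.1]
eef_rot: [3.14, 0.001, 1.664]
wrist_force: [0.2, -0.2, -2.1]
finger_gap: 58.1
finger_force: 9.0
```

```bash
python3 - <<'E'
from h import *
go((445,-234,90),1.774)
go((445,-234,40),1.774)
S=imaging.camera('side');u,v=310,135
save('i_s',S['img'])
E
```

```text
shift [-140.3 -212.    88.8] turn -6.3 | t 17.18 pos [642.9 -74.5 179.1] yaw 1.664 F [ 0.2 -0.2 -2.1] gap 58.1
shift [-140.3 -212.1  138.8] turn -6.3 | t 17.18 pos [642.9 -74.5 179.1] yaw 1.664 F [ 0.2 -0.2 -2.1] gap 58.1
```

arm_command(steps=[[0.5,-20,-30,0,-1],[0.5,-50,-75,0,-3],[0.5,-85,-125,0,-5],[0.5,-115,-175,0,-6.3],[0.5,-135,-203,10,-6.3],[0.5,-140,-212,40,-6.3],[0.5,-140,-212,80,-6.3],[0.5,-140,-212,100,-6.3],[0.5,-140,-212,115,-6.3],[0.5,-140,-212,125,-6.3],[0.5,-140,-212,133,-6.3],[0.5,-140,-212,138,-6.3],[0.5,-140,-212,138,-6.3]])

```text
clock: 18.85
eef_pos: [444.5, -233.6, 39.8]
eef_rot: [3.142, 0.0, 1.774]
wrist_force: [-0.5, -0.6, -1.8]
finger_gap: 58.0
finger_force: 8.9
```

arm_command(steps=[[0.8,0,0,0,0],[0.8,0,0,0,0],[0.8,0,0,0,0],[0.8,0,0,-25,0],[0.8,0,0,-70,-10],[0.8,0,0,-120,-20],[0.8,30,10,-150,-30],[0.8,60,20,-150,-40],[0.8,60,20,-150,-50],[0.8,60,20,-150,-60],[0.8,60,20,-150,-60]])

```text
clock: 20.23
eef_pos: [452.0, -170.7, 190.0]
eef_rot: [-3.142, 0.0, 2.82]
wrist_force: [-0.5, 0.0, -0.6]
finger_gap: 74.9
finger_force: 0.0
```

```bash
python3 ov.py j; python3 - <<'E'
from h import *
import pickle
T,S=pickle.load(open('last.pkl','rb'))
go(wp(-15,-1,180),np.pi+W)
o=[]
th=0.15
a=T['img'][125:175,275:325];b=T['img'][185:260,325:415];c=S['img'][150:225,310:385];d=S['img'][225:300,300:400]
for im,sz in ((a,(400,300)),(b,(400,300)),(c,(400,300)),(d,(400,300))):
    f=min(sz[0]/im.shape[1],sz[1]/im.shape[0]);q=cv2.resize(im,None,fx=f,fy=f,interpolation=cv2.INTER_CUBIC)
    Z=np.zeros((300,400,3),np.uint8);Z[:q.shape[0],:q.shape[1]]=q;o.append(Z)
save('k',np.vstack([np.hstack(o[:2]),np.hstack(o[2:])]))
E
sed -i 's/,.03)/,.01)/' fit.py; sed -i 's/boxes\[:3\]/boxes/' fit.py;  python3 fit.py
```

```text
shift [-90.  236.5   9.9] turn -24.0 | t 20.32 pos [ 451.9 -170.8  189.9] yaw 2.817 F [0.  0.3 0.1] gap 75.4
([(np.float64(0.79), np.float64(0.28), np.float64(0.76), np.float64(0.03)), (np.float64(0.79), np.float64(0.27), np.float64(0.76), np.float64(0.03)), (np.float64(0.78), np.float64(0.29), np.float64(0.75), np.float64(0.03)), (np.float64(0.78), np.float64(0.26), np.float64(0.75), np.float64(0.03)), (np.float64(0.77), np.float64(0.25), np.float64(0.74), np.float64(0.03))], np.int64(90))
```

View pics/k.png

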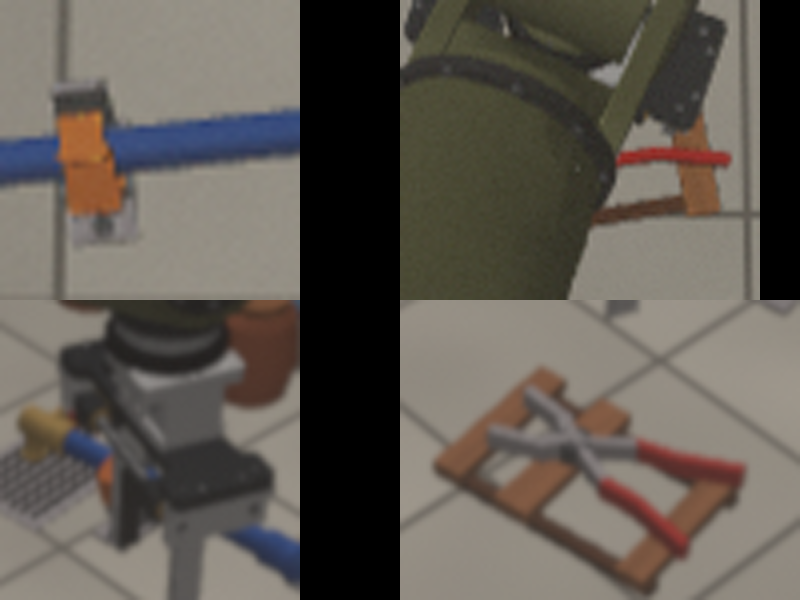

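```bash
python3 - <<'E'
from h import *
import pickle
T,S=pickle.load(open('last.pkl','rb'))
c,s=np.cos(W),np.sin(W);R=np.array([[c,-s,0],[s,c,0],[0,0,1]])
for f in 'acj':
    im=cv2.imread(f'pics/{f}_t.png').astype(float)
    u=290; out=[]
    for u in (288,290):
        col=im[135:175,u]; o=col[:,2]-col[:,0]  # R-B
        hi=o.max()*.5; k=np.where(o>hi)[0]
        a=k[0]-1; t=a+(hi-o[a])/(o[a+1]-o[a]); b=k[-1]; e=b+(o[b]-hi)/(o[b]-o[b+1])
        out.append((round(135+t,2),round(135+e,2),np.round(R.T@(onz(T,(u,135+t),119)-O),1)))
    print(f,out)
E
```

```text
a [(np.float64(154.46), np.float64(165.95), array([-31.8,   4. , 119. ])), (np.float64(154.14), np.float64(165.76), array([-31.4,  -1.5, 119. ]))]
c [(np.float64(143.39), np.float64(160.21), array([ -0.5,   1.6, 119. ])), (np.float64(143.18), np.float64(160.01), array([ -0.4,  -3.9, 119. ]))]
j [(np.float64(143.36), np.float64(160.21), array([ -0.5,   1.6, 119. ])), (np.float64(143.1), np.float64(160.05), array([ -0.2,  -3.9, 119. ]))]
```

```bash
python3 -c "
from h import *
go(wp(-45,-1,180),np.pi+W);go(wp(-45,-1,108),np.pi+W)"
```

```text
shift [-62.5 224.3   9.9] turn -24.0 | t 20.32 pos [ 451.9 -170.8  189.9] yaw 2.817 F [0.  0.3 0.1] gap 75.4
shift [-62.5 224.3  81.9] turn -24.0 | t 20.32 pos [ 451.9 -170.8  189.9] yaw 2.817 F [0.  0.3 0.1] gap 75.4
```

arm_command(steps=[[0,-15,50,5,-10],[0,-30,105,8,-20],[0,-45,160,9.9,-24],[0,-62.5,210,9.9,-24],[0,-62.5,224,9.9,-24],[0,-62.5,224,40,-24],[0,-62.5,224,70,-24],[0,-62.5,224,82,-24],[0,-62.5,224,82,-24],[0,-62.5,224,82,-24]])

```text
clock: 21.58
eef_pos: [582.3, 21.9, 109.1]
eef_rot: [-3.141, 0.002, -3.044]
wrist_force: [-0.9, 0.3, 0.7]
finger_gap: 0.7
finger_force: 0.0
```

```bash
python3 -c "
from h import *
go(wp(-27,-1,108),np.pi+W);go(wp(-17,-1,108),np.pi+W)"
```

```text
shift [-18.4  -0.2   1.2] turn 0.2 | t 21.57 pos [582.3  21.9 109.1] yaw -3.044 F [-0.9  0.3  0.7] gap 0.7
shift [-28.4  -0.3   1.2] turn 0.2 | t 21.57 pos [582.3  21.9 109.1] yaw -3.044 F [-0.9  0.3  0.7] gap 0.7
```

arm_command(steps=[[0,-8,0,0,0],[0,-14,0,0,0],[0,-18,0,0,0],[0,-20,0,0,0],[0,-22,0,0,0],[0,-24,0,0,0],[0,-24,0,0,0]])

```text
clock: 22.45
eef_pos: [605.8, 24.5, 107.8]
eef_rot: [-3.142, 0.0, -3.043]
wrist_force: [-0.8, 0.3, -0.8]
finger_gap: 0.5
finger_force: 0.0
```

arm_command(steps=[[0,-1,0,0,0],[0,-2,0,0,0],[0,-2,0,0,0]])

```text
clock: 22.82
eef_pos: [607.8, 24.7, 107.8]
eef_rot: [3.142, 0.0, -3.043]
wrist_force: [-0.2, -0.9, 0.1]
finger_gap: 0.7
finger_force: 0.0
```

arm_command(steps=[[0,-1,0,0,0],[0,-2,0,0,0],[0,-2,0,0,0]])

```text
clock: 23.2
eef_pos: [609.8, 24.9, 107.8]
eef_rot: [3.142, 0.0, -3.043]
wrist_force: [0.4, 0.6, -0.0]
finger_gap: 0.5
finger_force: 0.0
```

arm_command(steps=[[0,-1,0,0,0],[0,-1.5,0,0,0],[0,-1.5,0,0,0]])

```text
clock: 23.58
eef_pos: [611.2, 25.0, 107.8]
eef_rot: [-3.142, -0.0, -3.043]
wrist_force: [-0.4, -0.6, 1.7]
finger_gap: 0.3
finger_force: 0.4
```

arm_command(steps=[[0,-1,0,0,0],[0,-1.5,0,0,0],[0,-1.5,0,0,0]])

```text
clock: 23.95
eef_pos: [611.8, 25.1, 107.8]
eef_rot: [3.142, -0.003, -3.043]
wrist_force: [-9.8, -0.5, 5.4]
finger_gap: 0.5
finger_force: 5.0
```

arm_command(steps=[[0,-1,0,0,0],[0,-1,0,0,0],[0,-1,0,0,0]])

```text
clock: 24.32
eef_pos: [612.7, 25.2, 107.8]
eef_rot: [3.141, -0.003, -3.043]
wrist_force: [-11.1, -0.7, 4.3]
finger_gap: 0.7
finger_force: 5.5
```

arm_command(steps=[[0,10,0,0,0],[0,30,0,0,0],[0.4,40,-10,-40,0],[0.8,40,-60,-80,10],[0.8,80,-110,-80,20],[0.8,120,-160,-80,30],[0.8,140,-185,-80,30],[0.8,140,-185,-80,30]])

```text
clock: 25.32
eef_pos: [491.4, -174.3, 188.1]
eef_rot: [-3.141, 0.001, 2.713]
wrist_force: [0.2, 0.3, 0.2]
finger_gap: 57.0
finger_force: 0.0
```

```bash
python3 ov.py l; python3 - <<'E'
from h import *
import pickle
T,S=pickle.load(open('last.pkl','rb'))
c,s=np.cos(W),np.sin(W);R=np.array([[c,-s,0],[s,c,0],[0,0,1]])
im=cv2.imread(f'pics/l_t.png').astype(float)
for u in (288,290):
        col=im[135:175,u]; o=col[:,2]-col[:,0]; hi=o.max()*.5; k=np.where(o>hi)[0]
        a=k[0]-1; t=a+(hi-o[a])/(o[a+1]-o[a]); b=k[-1]; e=b+(o[b]-hi)/(o[b]-o[b+1])
        print(round(135+t,2),round(135+e,2),np.round(R.T@(onz(T,(u,135+t),119)-O),1))
go((445,-234,110),1.774)
E
```

```text
138.46 157.76 [ 13.4   0.6 119. ]
138.38 157.56 [ 13.2  -4.9 119. ]
shift [ 18.  -75.7  78. ] turn 54.0 | t 25.43 pos [ 492.6 -172.5  188. ] yaw 2.716 F [0.3 1.  0.7] gap 65.1
```

arm_command(force=9, steps=[[0.8,5,-20,0,10],[0.8,12,-50,0,20],[0.8,18,-76,10,30],[0.8,18,-76,30,40],[0.8,18,-76,50,50],[0.8,18,-76,78,54],[0.8,18,-76,100,54],[0.8,18,-76,125,54],[0.8,18,-76,140,54],[0.8,18,-76,147,54],[0.8,18,-76,147,54]])

```text
clock: 26.8
eef_pos: [445.0, -234.3, 40.9]
eef_rot: [3.142, 0.0, 1.774]
wrist_force: [0.1, 0.5, 0.0]
finger_gap: 75.4
finger_force: 0.0
```

```bash
python3 -c "
from h import *
go((444.5,-233.6,40),1.774)"
```

```text
shift [ 0.8 -0.4  0.9] turn 0.0 | t 26.8 pos [ 445.  -234.3   40.9] yaw 1.774 F [0.1 0.5 0. ] gap 75.4
```

arm_command(force=9, steps=[[0.5,0.8,0,1,0],[0.5,0.8,0,1,0],[0.5,0.8,0,1,0],[0.5,0.8,0,1,0],[0.5,0.8,0,-4,0],[0.5,0.8,0,-15,0],[0.5,0.8,0,-35,0],[0.5,0.8,0,-60,0],[0.5,0.8,0,-100,0],[0.5,0.8,0,-130,0],[0.5,0.8,0,-138,0],[0.5,0.8,0,-138,0]])

```text
clock: 28.3
eef_pos: [444.5, -233.5, 178.6]
eef_rot: [-3.142, -0.0, 1.774]
wrist_force: [0.4, -0.6, -2.0]
finger_gap: 58.3
finger_force: 8.9
```

```bash
python3 -c "
from h import *
go(wp(6.5,-102,160),np.pi/2+W)"
```

```text
shift [116.2 227.2  18.6] turn 6.3 | t 28.3 pos [ 444.5 -233.5  178.6] yaw 1.774 F [ 0.4 -0.6 -2. ] gap 58.3
```

arm_command(steps=[[0.5,10,25,0,1],[0.5,28,60,0,2],[0.5,50,105,0,4],[0.5,75,150,0,5],[0.5,97,190,4,6.3],[0.5,110,215,10,6.3],[0.5,116,227,15,6.3],[0.5,116,227.2,18,6.3],[0.5,116,227.2,18,6.3],[0.5,116,227.2,18,6.3]])

```text
clock: 29.55
eef_pos: [643.4, -75.0, 161.2]
eef_rot: [3.141, 0.0, 1.663]
wrist_force: [-0.0, 0.5, -3.0]
finger_gap: 57.9
finger_force: 8.9
```

```bash
python3 - <<'E'
from h import *
go(wp(6.5,-102,160),np.pi/2+W)
S=imaging.camera('side');save('m_s',S['img']);u,v=310,135
T=imaging.camera('top');save('m_t',T['img'])
a=cv2.imread('pics/g_s.png').astype(int)[135:195,325:400];b=cv2.imread('pics/m_s.png').astype(int)[135:195,325:400]
# shift of pliers between earlier and now
best=min(((np.abs(a[10:50,10:65]-b[10+j:50+j,10+i:65+i]).mean(),i,j) for i in range(-6,7) for j in range(-6,7)));print(best)
E
```

```text
shift [1.  0.3 1.2] turn -0.1 | t 29.55 pos [643.4 -75.  161.2] yaw 1.663 F [-0.   0.5 -3. ] gap 57.9
(np.float64(4.615454545454545), -1, 0)
```

arm_command(steps=[[0.5,0,0,10,0],[0.5,0,0,18,0],[0.5,0,0,26,0],[0.5,0,0,34,0],[0.5,0,0,42,0],[0.5,0,0,50,0],[0.5,0,0,56,0],[0.5,0,0,60,0],[0.5,0,0,60,0]])

```text
clock: 30.78
eef_pos: [643.7, -74.2, 100.6]
eef_rot: [-3.141, -0.0, 1.664]
wrist_force: [1.7, -0.4, -1.7]
finger_gap: 58.3
finger_force: 8.9
```

```bash
cat > chk.py <<'E'
from h import *
import sys
go(wp(6.5,-102,102),np.pi/2+W)
S=imaging.camera('side');save(sys.argv[1],S['img'])
for n,P in (('near jaw',[wp(-16,y,92) for y in (5,-2,-10,-18,-26)]),('handle near',[wp(-31,-130,92),wp(-34,-145,92),wp(-37,-160,92)]),('handle far',[wp(40,-130,92),wp(44,-145,92),wp(48,-160,92)])):
    for q in proj(S,P): print(n,np.round(q,1),[list(map(int,S['img'][int(round(q[1]))+dv,int(round(q[0]))])) for dv in (-4,-2,0,2,4)])
E
python3 chk.py n
```

```text
shift [ 0.3 -0.2 -1.4] turn -0.0 | t 30.77 pos [643.7 -74.2 100.6] yaw 1.664 F [ 1.7 -0.4 -1.7] gap 58.3
near jaw [338.2 186.1] [[142, 133, 124], [123, 117, 114], [83, 79, 78], [89, 76, 73], [152, 93, 64]]
near jaw [339.8 187. ] [[107, 85, 76], [110, 103, 102], [81, 77, 76], [100, 78, 69], [153, 91, 60]]
near jaw [341.6 188. ] [[104, 84, 76], [107, 101, 100], [78, 74, 74], [98, 75, 67], [131, 81, 62]]
near jaw [343.5 189. ] [[106, 85, 77], [103, 96, 96], [79, 74, 73], [78, 71, 77], [56, 65, 98]]
near jaw [345.4 190. ] [[109, 96, 92], [90, 86, 85], [77, 73, 74], [64, 71, 98], [50, 63, 99]]
handle near [367.9 206.1] [[128, 56, 53], [91, 45, 42], [73, 43, 43], [57, 48, 61], [87, 85, 89]]
handle near [371.1 208.6] [[130, 55, 52], [93, 45, 42], [75, 44, 44], [70, 61, 66], [129, 124, 118]]
handle near [374.4 211.2] [[134, 69, 69], [114, 48, 45], [81, 44, 42], [75, 55, 56], [106, 101, 98]]
handle far [381.9 195.9] [[149, 142, 132], [146, 114, 106], [109, 49, 46], [85, 42, 40], [102, 84, 78]]
handle far [386.5 197.3] [[148, 142, 132], [145, 116, 107], [113, 51, 48], [86, 43, 40], [119, 101, 93]]
handle far [391.1 198.7] [[150, 140, 131], [139, 92, 86], [97, 46, 43], [90, 51, 44], [126, 98, 68]]
```

arm_command(force=40, steps=[[0.6,0,2.5,0,0],[0.6,0,5,0,0],[0.5,0,5.5,0,0],[0.45,0,5.5,0,0],[0.4,0,5.5,0,0],[0.35,0,5.5,0,0],[0.3,0,5.5,0,0],[0.3,0,5.5,0,0],[0.3,0,5.5,0,0],[0.3,0,5.5,0,0]])

```text
clock: 32.08
eef_pos: [649.9, -74.5, 101.3]
eef_rot: [3.14, 0.001, 1.663]
wrist_force: [5.6, -5.6, -1.8]
finger_gap: 30.2
finger_force: 39.9
```

arm_command(force=9, steps=[[0.5,0,0,0,0],[0.5,0,0,0,0],[0.5,0,-2,0,0],[0.5,0,-2,0,0]])

```text
clock: 32.58
eef_pos: [647.1, -73.8, 100.8]
eef_rot: [-3.141, -0.0, 1.664]
wrist_force: [0.6, -0.7, -1.5]
finger_gap: 58.2
finger_force: 9.0
```

```bash
python3 chk.py o
```

```text
shift [ 0.2 -3.5 -1.2] turn -0.0 | t 32.58 pos [647.1 -73.8 100.8] yaw 1.664 F [ 0.6 -0.7 -1.5] gap 58.2
near jaw [338.2 186.1] [[146, 140, 131], [124, 118, 113], [96, 93, 93], [107, 85, 86], [161, 100, 69]]
near jaw [339.8 187. ] [[130, 121, 115], [96, 91, 91], [81, 74, 72], [139, 90, 67], [171, 103, 65]]
near jaw [341.6 188. ] [[113, 99, 94], [91, 86, 85], [82, 75, 72], [140, 90, 65], [156, 93, 64]]
near jaw [343.5 189. ] [[113, 102, 97], [87, 82, 81], [84, 74, 72], [104, 76, 79], [61, 66, 98]]
near jaw [345.4 190. ] [[110, 101, 100], [80, 76, 75], [80, 74, 78], [60, 71, 107], [49, 62, 99]]
handle near [367.9 206.1] [[118, 51, 48], [83, 44, 42], [68, 46, 55], [53, 53, 72], [85, 84, 89]]
handle near [371.1 208.6] [[122, 53, 50], [87, 44, 41], [73, 44, 46], [67, 60, 67], [130, 124, 118]]
handle near [374.4 211.2] [[134, 66, 64], [111, 48, 46], [80, 44, 41], [74, 55, 55], [105, 101, 98]]
handle far [381.9 195.9] [[148, 140, 131], [141, 102, 95], [102, 46, 43], [87, 47, 44], [111, 94, 87]]
handle far [386.5 197.3] [[149, 143, 133], [145, 114, 107], [109, 49, 46], [85, 43, 41], [117, 100, 93]]
handle far [391.1 198.7] [[150, 140, 130], [140, 89, 83], [96, 44, 41], [89, 51, 45], [128, 101, 71]]
```

arm_command(steps=[[0.5,0,2,0,0],[0.5,0,2,-6,0],[0.5,0,2,-14,0],[0.5,0,2,-22,0],[0.5,0,2,-32,0],[0.5,0,2,-45,0],[0.5,0,2,-65,0],[0.5,0,2,-78,0],[0.5,0,2,-78,0]])

```text
clock: 33.75
eef_pos: [649.6, -73.7, 180.1]
eef_rot: [3.14, 0.001, 1.664]
wrist_force: [0.2, -0.3, -3.7]
finger_gap: 57.8
finger_force: 9.0
```

```bash
python3 -c "
from h import *
go((444.5,-233.6,178),1.774)"
```

```text
shift [-140.1 -219.1    1.7] turn -6.3 | t 33.75 pos [649.6 -73.7 180.1] yaw 1.664 F [ 0.2 -0.3 -3.7] gap 57.8
```

arm_command(steps=[[0.5,-20,-30,0,-1],[0.5,-50,-75,0,-3],[0.5,-85,-130,0,-5],[0.5,-115,-180,0,-6.3],[0.5,-135,-210,0,-6.3],[0.5,-140,-219,2,-6.3],[0.5,-140,-219,2,-6.3]])

```text
clock: 34.62
eef_pos: [444.2, -233.3, 176.5]
eef_rot: [-3.141, -0.0, 1.773]
wrist_force: [-0.4, 0.0, -2.3]
finger_gap: 57.8
finger_force: 9.0
```

```bash
cat > tg.py <<'E'
from h import *
T=imaging.camera('top');save('tg',T['img'])
c,s=np.cos(W),np.sin(W);R=np.array([[c,-s,0],[s,c,0],[0,0,1]])
im=T['img'].astype(float)
for u in (287,289,291):
        col=im[130:175,u]; o=col[:,0]-col[:,2]; hi=o.max()*.5; k=np.where(o>hi)[0]
        a=k[0]-1; t=a+(hi-o[a])/(o[a+1]-o[a]); b=k[-1]
        print(round(130+t,2),130+b,o.max(),np.round(R.T@(onz(T,(u,130+t),119)-O),1))
go((444.5,-233.6,40),1.774)
E
python3 tg.py
```

```text
134.68 155 121.0 [ 24.4   2.5 119. ]
134.45 155 121.0 [ 24.6  -3.1 119. ]
138.57 155 115.0 [ 12.4  -7.6 119. ]
shift [ -0.6  -0.3 136.6] turn 0.0 | t 34.67 pos [ 444.7 -233.   176.6] yaw 1.774 F [ 0.6 -0.  -2.8] gap 57.9
```

arm_command(steps=[[0.5,0,0,30,0],[0.5,0,0,70,0],[0.5,0,0,100,0],[0.5,0,0,118,0],[0.5,0,0,128,0],[0.5,0,0,134,0],[0.5,0,0,137,0],[0.5,0,0,137,0],[0.65,0,0,137,0],[0.8,0,0,137,0],[0.8,0,0,137,0],[0.8,0,0,115,0],[0.8,0,0,70,0],[0.8,0,0,20,0],[0.8,-60,-30,0,0],[0.8,-120,-60,-20,0],[0.8,-180,-100,-30,0],[0.8,-180,-150,-30,0],[0.8,-180,-150,-30,0]])

```text
clock: 37.05
eef_pos: [330.9, -441.8, 207.0]
eef_rot: [-3.141, 0.0, 1.77]
wrist_force: [0.3, 0.2, 0.7]
finger_gap: 75.1
finger_force: 0.0
```

```bash
python3 ov.py q; python3 - <<'E'
from h import *
print(monitor.read_state()['clock'],monitor.read_state()['eef_pos'])
for k in 'st':
    a=cv2.imread(f'pics/{"side" if k=="s" else "top"}0.png').astype(int);b=cv2.imread(f'pics/q_{k}.png').astype(int)
    red=lambda i:(i[...,2]>120)&(i[...,1]<75)&(i[...,0]<75)
    y,x=(slice(225,310),slice(300,400)) if k=='s' else (slice(190,260),slice(330,415))
    for n,i in(('0',a),('q',b)):
        m=red(i[y,x]);p=np.argwhere(m);print(k,n,len(p),p.mean(0)[::-1],p.min(0)[::-1],p.max(0)[::-1])
    print(np.abs(a[y,x]-b[y,x]).mean())
E
```

```text
37.15 [ 333.23847097 -440.18923984  206.85997076]
s 0 51 [65.35294118 48.33333333] [51 35] [84 59]
s q 46 [61.02173913 48.56521739] [50 36] [69 60]
22.716196078431373
t 0 140 [59.96428571 23.54285714] [45  6] [76 36]
t q 154 [60.57792208 23.78571429] [46  7] [76 36]
8.891372549019607
```

```bash
python3 -c "
from h import *
print(job.sign_off())"
```

```text
the job is handed in; nothing more can be done
None
```

I handed the job in at 37 s: tap arm down, strap snapped shut by the pliers, and the red-handled pliers back on the rest, as far as the pictures and force readings show. No verdict came back. One thing went wrong on the way: my first attempt with the pliers hit the strap because it was not folded far enough. I put the pliers back, pushed the strap up to the catch with the fingers, and did it again.

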